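# Close up the board test fixture

## Robot

A 7-joint arm with a two-finger parallel gripper is mounted at the origin on the work surface. World frame = base frame: x ahead of the robot, y to its left, z up, the work surface at z = 0. Lengths are in mm, angles in rad, forces in N, time in s.
With the tool pointing down it reaches from about 425 to 875 mm from the base axis. Payload 4.7 kg.
Tool frame: the origin (TCP) lies on the centre line of the jaws, within the pads' length; the fingertips stand 17 mm ahead of it and the grasp point (between the pads) lies 2 mm behind it (bot.finger_overhang is the distance from the TCP to the fingertips, in mm); z points along the fingers, y is the direction in which the jaws open and shut (so a half turn about z gives the same grasp; the last joint's range is limited). The gripper opens to 87 mm and grips with 3 to 60 N. Pads are 19 mm wide; open, the fingers measure 117 mm over their backs; the gripper's body (75 mm by 190 mm) begins 51 mm behind the grasp point.
Start: joints at [1.356, 0.321, -0.07, 1.45, 0.023, 1.371, -0.057], TCP at [147.404, -633.084, 239.587] pointing down, gripper open.
Joint ranges: [-2.86, 2.86], [-0.3, 2.09], [-1.38, 1.24], [0.06, 2.45], [-1.56, 4.7], [0.09, 2.05], [-2.69, 2.69]. Speed limits (rad/s): [2.57, 2.57, 3.14, 3.14, 3.14, 3.14, 3.14].

## Interface

Orientations are given as [roll, pitch, yaw] about the fixed x, y, z axes, in that order (R = Rz(yaw) Ry(pitch) Rx(roll)).
In Python, from rig import bot gives the robot as it stands.
- The arm moves only by the tool drive_tool, never from a script. Its argument "targets" is text: rows parted by semicolons, each of 7 numbers parted by spaces: the turn, a rotation vector about the tool's x, y, z in rad, then the shift along the tool's x, y, z in cm, then the finger opening in cm, from 0 to 8.7. A call has exactly 10 rows; each row is the pose to reach, as a shift and turn from the pose measured when the call began, along the tool's axes at that moment; what a row does not reach only later rows make up. A row lasts 1/8 s, in which the tool goes at most 62.5 mm and 10.7 degrees, less where a joint would pass 70% of its speed; a pose out of reach is approached as far as the arm can. A call with a gripper value outside its range is refused whole. The fingers move at their own pace and stop on an object; the grip force is fixed at half the most. Time passes only in rows, so rows that repeat a pose let the fingers close, or fill a call up. It gives the time, the measured TCP pose, the force and the opening at its end, in the units of the state.
- bot.get_obs(): the state, without advancing time (a new reading comes with each control period).
- bot.get_image(name): name is "scene" or "side" or "wrist"; returns the picture (384x512x3 uint8, red, green, blue); there is no depth.
- bot.camera_params(name): a dict with "camera_matrix" (3x3 intrinsics, pixels), "k1" (the pictures are not rectified: a ray, as slopes to the right and down, at radius r is drawn at 1 + k1 r^2 times it, then the intrinsics apply), "rvec" (rotation vector, rad) and "tvec" (3), from world to camera coordinates, as OpenCV has them. Camera axes: x right, y down, z forward; pixel columns grow to the right and rows downward; lengths in mm; the calibration is good to about 2 mm. A picture is of the moment at which its call begins: read the wrist's pose just before it. camera_params takes no time and is no camera call; for the wrist camera it gives the pose at the moment of the call.
- bot.finish_job(): hands the job in, once; it reports no verdict.
Trained networks look in the newest picture that a camera, given by its name, has taken for a name from the list of things; names that differ only in an ending like _2 or _b are one class to them, and where a whole thing is asked for, a point or a joint stands for the part that bears it (a point fixed in the world has none). Each returns a list of dicts, best first, with "p" (0 to 1); they miss things now and then, are a little off and sometimes report something else, mostly with a low value. They report only what shows in the picture. A call takes as long as a camera call. They do not tell look-alikes from the thing itself.
- bot.regions_of(camera, thing): "region" (384x512 bool, what is visible of it) and "rect" ([left, top, right, bottom] in pixels, round what is visible of it).
The state is a dict: "time_s": time; "joint_positions": joint angles; "qvel": joint speeds; "joint_torque": joint torques, N m; "eef_pos": TCP position; "orientation": TCP orientation; "ft_force": force on the tool from outside, world axes, zero at the start; "ft_torque": the same for the moment, N m; "opening": finger opening in mm.
Only numpy, scipy, OpenCV 4.12 (cv2) and the standard library are available. Lean on these libraries where they do the work, as an engineer would, in place of code of your own. Each camera call takes 0.05 s, during which the arm holds its last target.

## Task

Get the bench test fixture ready to run: with your fingertips, push the board carrier by its upright tab along the guides until it is fully home against the back stop, and then push the open lid down until it is fully shut over the board. Only push: do not lift the carrier off the deck, and leave the meter, the solder spool and the flux bottle where they stand.

Things in the scene. Friction and masses are not known exactly. Their poses are not given: they have to be found in the camera images.
- fixture: Test fixture fixed to the bench: aluminium deck 240 mm (x) by 130 mm (y), top 30 mm above the bench. Origin: centre of its underside, at bench height; +x points to its back, away from the robot (yaw within 0.35 rad), z up. Guides with inner faces at y = +-47 mm hold the carrier: low rails (tops z = 42 mm) at x = -118 to +14 mm, then nest walls (tops z = 60 mm) to x = +118 mm.
- stop (a point): Middle of the foot of the back stop's front face, fixed at fixture x = +90 mm, y = 0, z = 30 mm (deck top). Fully home, the carrier's back edge touches this face: the carrier's origin is then at fixture x = +40 mm.
- carrier: Board carrier, loose, about 0.25 kg: black plate 100 mm (x) by 90 mm (y) by 10 mm, a green circuit board on top (parts up to 21 mm above the underside). Origin: centre of its underside, on the deck (fixture z = 30 mm); axes as the fixture's, 2 mm side play each way. Starts at fixture x = -40 to -15 mm, y about 0. Slides with 1 to 4 N.
- tab (a point): Middle of the front face of the carrier's upright black finger tab, at carrier x = -50 mm, y = 0, 15 mm above its underside. The tab stands on the front edge: 10 mm thick (x = -50 to -40 mm), 50 mm wide (y), its top 30 mm above the underside. Push this face towards +x.
- lid (a joint): Lid angle (rad): 0 fully shut (level, on its own stop), grows as it opens upwards, limit 1.6; starts at 1.0 to 1.35. Stiff hinge: the lid stays where it is left and must be pushed all the way (about 2 N at its free edge). Dark steel plate, 85 mm from hinge axis to free edge, 118 mm wide, 6 mm thick, hinge axis at mid thickness. Push its outer face, which looks to the back and up while open.
- hinge (a point): Middle of the lid's hinge axis, fixed at fixture x = +105 mm, y = 0, z = 63 mm; the axis runs along fixture y. Shut, the lid reaches forward from here over the board, its outer face level, 66 mm above the bench, its free edge at fixture x = +20 mm, 20 mm behind the tab of a carrier that is home.
- lid_edge (a point): Middle of the lid's free edge, on its outer (upper) face, 85 mm from the hinge axis. Moves with the lid: its x axis points from the free edge to the hinge, its z axis out of the outer face.
- meter: Bystander: hand-held meter lying flat, grey, 140 x 72 x 32 mm (a dial adds 8 mm), loose. Origin: centre of its underside. Leave it alone.
- spool: Bystander: white plastic spool of solder standing on end, 56 mm diameter, 40 mm high, loose. Origin: centre of its underside. Leave it alone.
- flux: Bystander: small amber flux bottle, upright, 38 mm diameter, 70 mm high, loose. Origin: centre of its underside. Leave it alone.
Mind the look-alikes: they are no part of the job. What is shaped like the carrier but brown, purple or yellow is not meant.

How it is judged:
By the outcome, as a careful person would: the job done as asked, in the order asked, and still so for the second after the job is handed in, with the robot touching nothing.
It also fails if it takes over 45 s, if anything falls off the work surface, if the arm or the gripper's body presses on something with over 40 N, if the wrist force passes 120 N, or if a joint passes its speed limit or range.

## Working session

There is one attempt and no reset: what is moved stays moved. The work goes in short steps, Python scripts to look and compute and a tool call to move; the robot and the scene stay as the last step left them, time stands still between calls to the robot, and variables do not carry over. Pictures are saved under pics/ and viewed, and the job is handed in when it is done.

Besides the shell and the picture viewer there is one more tool, called after "Call:" as name(argument=value, ...) on one line, values as JSON. drive_tool: Moves the arm, as the interface text tells. Its arguments: {"type":"object","properties":{"targets":{"type":"string"}},"required":["targets"]}

```bash
mkdir -p pics; ls
python3 - <<'E'
from rig import bot
import cv2
o=bot.get_obs(); print({k:o[k] for k in('time_s','eef_pos','orientation','ft_force','opening')})
for n in("scene","side","wrist"):
    cv2.imwrite(f"pics/{n}0.png",bot.get_image(n)[:,:,::-1])
    p=bot.camera_params(n); print(n,p)
E
```

```text
pics
{'time_s': 0.0, 'eef_pos': array([ 147.2568167, -632.580974 ,  238.4744983]), 'orientation': array([-3.13969922e+00,  1.13078050e-04,  2.28830076e-01]), 'ft_force': array([-0.0331338 ,  0.41243352, -0.58274129]), 'opening': 87.21787586615427}
scene {'camera_matrix': array([[401.83788974,   0.        , 255.56805032],
       [  0.        , 401.83788974, 186.49787952],
       [  0.        ,   0.        ,   1.        ]]), 'k1': -0.07982099686880174, 'rvec': array([ 0.75638062,  2.46217297, -1.25668016]), 'tvec': array([ 451.4339602 , -123.17778792, 1184.7714987 ])}
side {'camera_matrix': array([[433.95871559,   0.        , 249.97063054],
       [  0.        , 433.95871559, 189.4147082 ],
       [  0.        ,   0.        ,   1.        ]]), 'k1': -0.10787107404657978, 'rvec': array([ 0.58998216, -2.64200876,  1.16370818]), 'tvec': array([507.4456797 , 200.92981886, 742.63246132])}
wrist {'camera_matrix': array([[334.23401473,   0.        , 262.30289197],
       [  0.        , 334.23401473, 197.31993233],
       [  0.        ,   0.        ,   1.        ]]), 'k1': -0.06108975199001867, 'rvec': array([-2.2986125 ,  1.82506542,  0.23278605]), 'tvec': array([-649.15536831,  -29.45127554,  387.15947966])}
```

View pics/scene0.png

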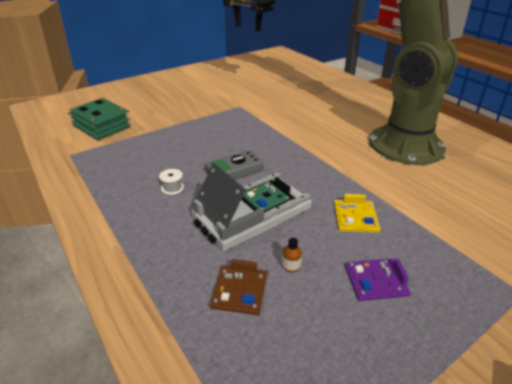

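View pics/side0.png

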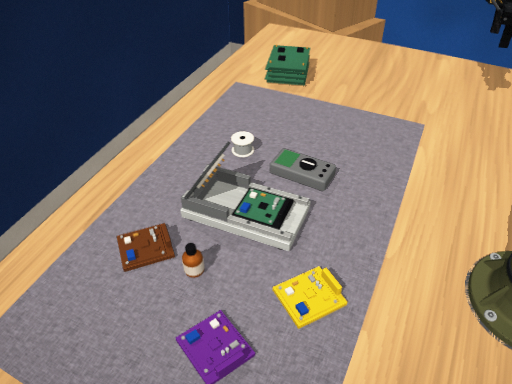

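View pics/wrist0.png

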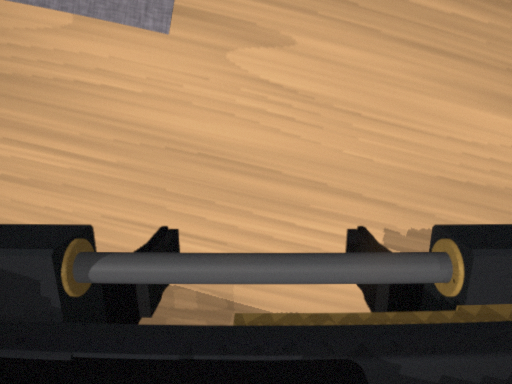

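The fixture is near (250,205) in the scene view and (247,208) in the side view. The meter is beside it, with the flux and spool nearby. I'll zoom in on both views to get keypoints.

Run:
```python
import cv2
a=cv2.imread('pics/side0.png')[135:255,170:325]; cv2.imwrite('pics/side0z.png',cv2.resize(a,None,fx=5,fy=5,interpolation=cv2.INTER_CUBIC)[:600,:800])
a=cv2.imread('pics/scene0.png')[140:255,180:325]; cv2.imwrite('pics/scene0z.png',cv2.resize(a,None,fx=5,fy=5,interpolation=cv2.INTER_CUBIC))
```

```text
(no output)
```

View pics/side0z.png

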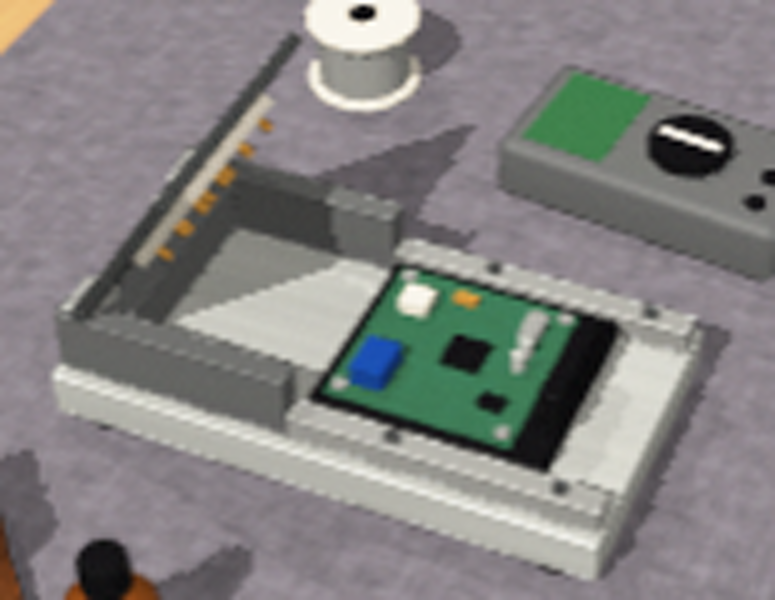

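View pics/scene0z.png

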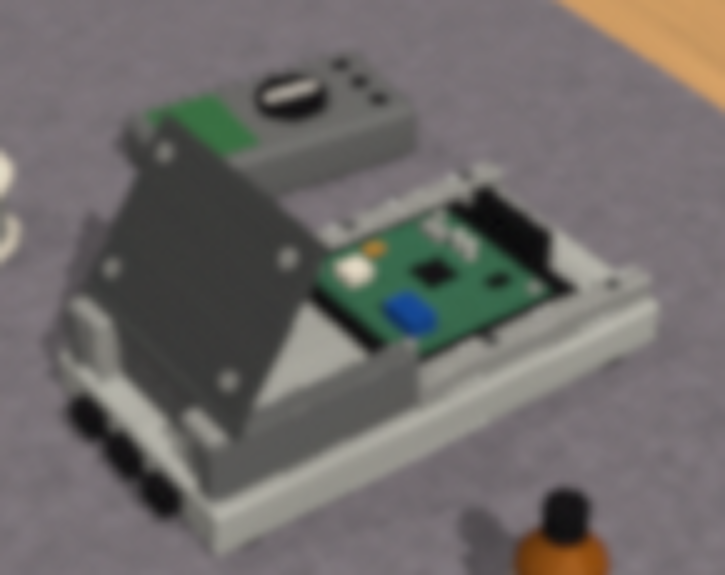

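```bash
cat > h.py <<'E'
import numpy as np, cv2
from rig import bot
P={n:bot.camera_params(n) for n in("scene","side")}
def proj(p,X):
    X=np.asarray(X,float).reshape(-1,1,3)
    return cv2.projectPoints(X,p["rvec"],p["tvec"],p["camera_matrix"],np.array([p["k1"],0,0,0,0.]))[0].reshape(-1,2)
def f2w(t,X):
    X=np.asarray(X,float).reshape(-1,3);c,s=np.cos(t[2]),np.sin(t[2])
    return np.c_[t[0]+c*X[:,0]-s*X[:,1],t[1]+s*X[:,0]+c*X[:,1],X[:,2]]
def lid(a,u,y,n=3): # u from hinge to free edge, n offset outward
    return [105-u*np.cos(a)+n*np.sin(a),y,63+u*np.sin(a)+n*np.cos(a)]
E
cat > fit.py <<'E'
from h import *
from scipy.optimize import least_squares
Z={"side":(170,135),"scene":(180,140)}
obs=[("side",(597,580),lambda q:[-120,65,0]),("side",(60,412),lambda q:[120,65,0]),("side",(57,370),lambda q:[120,65,30]),("side",(605,535),lambda q:[-120,65,30]),
("scene",(218,515),lambda q:[120,65,30]),("scene",(220,553),lambda q:[120,65,0]),("scene",(655,300),lambda q:[-120,65,30]),("scene",(657,338),lambda q:[-120,65,0]),("scene",(62,352),lambda q:[120,-65,30]),
("scene",(172,116),lambda q:lid(q[4],85,-59)),("scene",(325,245),lambda q:lid(q[4],85,59)),("side",(295,35),lambda q:lid(q[4],85,-59)),
("side",(620,325),lambda q:[q[3]-50,-25,60]),("side",(583,317),lambda q:[q[3]-40,-25,60]),("scene",(487,190),lambda q:[q[3]-40,-25,60]),("scene",(551,237),lambda q:[q[3]-40,25,60])]
def res(q):
    return np.concatenate([(proj(P[c],f2w(q,g(q)))[0]-(np.array(z)/5+Z[c])) for c,z,g in obs])
best=None
for x in(450,600):
  r=least_squares(res,[x,0,0,-30,1.2],loss='soft_l1')
  if best is None or r.cost<best.cost: best=r
q=best.x; print(q,best.cost)
for (c,z,_),e in zip(obs,res(q).reshape(-1,2)): print(c,z,e.round(2))
np.save('q.npy',q)
def draw(c,img,q,sc=5,off=(0,0)):
    im=cv2.resize(img,None,fx=sc,fy=sc,interpolation=cv2.INTER_CUBIC)
    def poly(pts,col,cl=True):
        a=((proj(P[c],f2w(q,pts))-off)*sc).astype(int); cv2.polylines(im,[a],cl,col,1)
    for z in(0,30): poly([[-120,-65,z],[120,-65,z],[120,65,z],[-120,65,z]],(0,0,255))
    cx=q[3]
    for z in (30,40): poly([[cx-50,-45,z],[cx+50,-45,z],[cx+50,45,z],[cx-50,45,z]],(255,255,0))
    for x in(cx-50,cx-40): poly([[x,-25,30],[x,25,30],[x,25,60],[x,-25,60]],(255,0,255))
    poly([lid(q[4],0,-59),lid(q[4],85,-59),lid(q[4],85,59),lid(q[4],0,59)],(0,255,255))
    for y in(-47,47): poly([[14,y,60],[118,y,60]],(0,255,0))
    return im
if __name__=="__main__":
  for c,(a,b) in Z.items():
    cv2.imwrite(f'pics/{c}_ov.png',draw(c,cv2.imread(f'pics/{c}0.png')[b:b+120,a:a+155],q,5,(a,b)))
E
python3 fit.py
```

```text
[ 5.63017683e+02  1.39420006e+01  3.13316414e-02 -4.35256199e+01
  9.89586225e-01] 18.962191863633375
side (597, 580) [0.45 2.27]
side (60, 412) [0.57 1.12]
side (57, 370) [-0.61 -0.58]
side (605, 535) [-0.41  1.14]
scene (218, 515) [-0.12  0.95]
scene (220, 553) [0.1  4.03]
scene (655, 300) [1.61 0.81]
scene (657, 338) [0.04 3.42]
scene (62, 352) [-0.64 -0.05]
scene (172, 116) [-0.84 -0.66]
scene (325, 245) [0.68 0.44]
side (295, 35) [ 1.25 -1.71]
side (620, 325) [ 0.17 -2.24]
side (583, 317) [ 2.87 -1.97]
scene (487, 190) [-1.44 -0.97]
scene (551, 237) [-0.42 -0.16]
```

```bash
sed -i 's/^obs=\[.*$/obs=[("side",(57,370),lambda q:[120,65,30]),("side",(605,532),lambda q:[-120,65,30]),/; s/("scene",(220,553),lambda q:\[120,65,0\]),//; s/("scene",(657,338),lambda q:\[-120,65,0\]),//' fit.py; python3 fit.py
```

```text
[ 5.62317213e+02  1.53043768e+01  2.82950496e-02 -4.28643540e+01
  1.00536879e+00] 10.810101634168714
side (57, 370) [-0.67 -0.2 ]
side (605, 532) [-0.5   2.46]
scene (218, 515) [0.36 1.14]
scene (655, 300) [2.28 1.12]
scene (62, 352) [-0.08  0.04]
scene (172, 116) [-0.69 -0.64]
scene (325, 245) [0.75 0.58]
side (295, 35) [ 0.84 -1.7 ]
side (620, 325) [-0.07 -1.71]
side (583, 317) [ 2.62 -1.44]
scene (487, 190) [-0.97 -0.66]
scene (551, 237) [0.03 0.2 ]
```

View pics/side_ov.png

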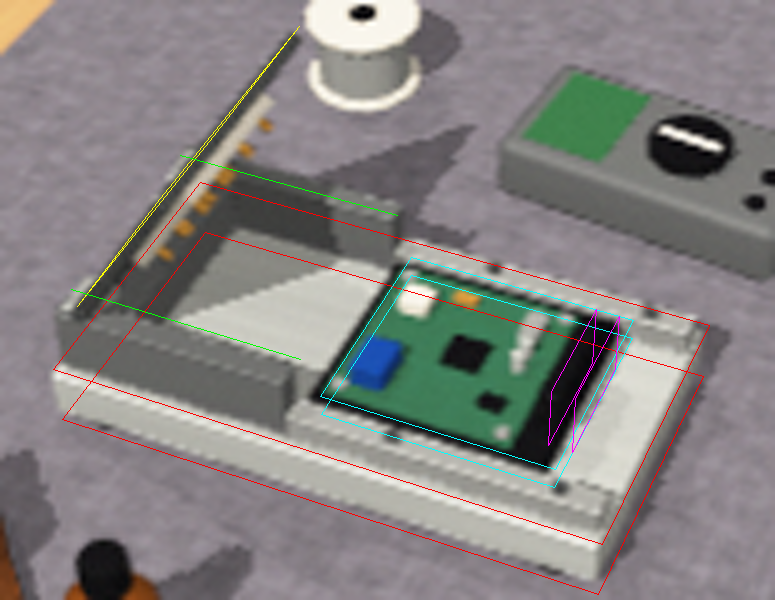

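View pics/scene_ov.png

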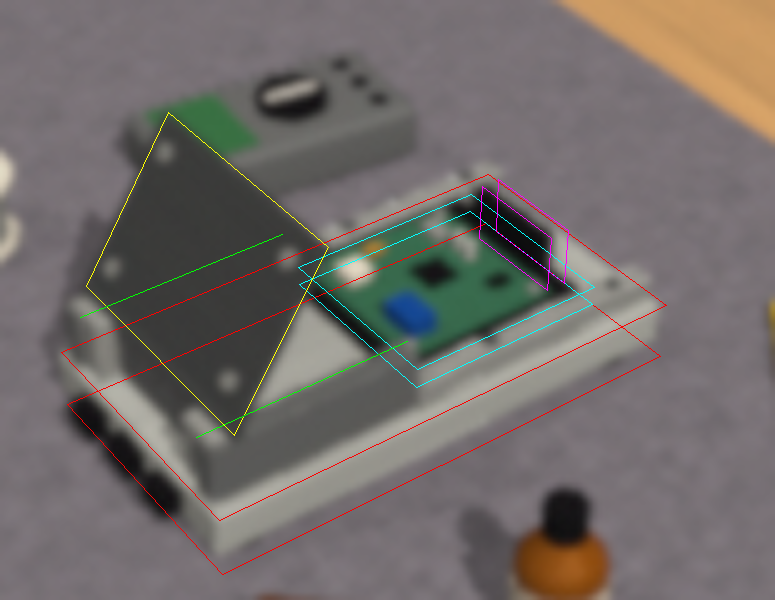

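```bash
cat >> h.py <<'E'
def state():
    o=bot.get_obs(); print('t',round(o['time_s'],2),'tcp',o['eef_pos'].round(1),'rpy',np.round(o['orientation'],3),'F',o['ft_force'].round(1),'open',round(o['opening'],1)); return o
def rel(target,yaw): # tool frame shift (cm) and turn about tool z
    from scipy.spatial.transform import Rotation as R
    o=bot.get_obs(); A=R.from_euler('xyz',o['orientation']); B=R.from_euler('xyz',[np.pi,0,yaw])
    return (A.inv()*B).as_rotvec().round(3), (A.inv().apply(np.array(target)-o['eef_pos'])/10).round(2)
E
python3 - <<'E'
from h import *
o=state(); p=bot.camera_params('wrist'); R=cv2.Rodrigues(p['rvec'])[0]; print('cam',-R.T@p['tvec'],'fwd',R[2],'right',R[0])
print(rel([470,15,330],0.03))
E
```

```text
t 0.15 tcp [ 147.3 -632.7  238.7] rpy [-3.14   0.     0.229] F [-0.1 -0.9 -0.5] open 87.0
cam [ 213.70459694 -617.05892154  381.74751489] fwd [-0.24378277 -0.0559924  -0.96821217] right [ 2.26592865e-01 -9.73989295e-01 -7.26532965e-04]
(array([-0.001,  0.   ,  0.199]), array([ 46.12, -55.77,  -9.05]))
```

Run:
```python
from h import *
print(rel([507,15,360],0.03))
```

```text
(array([-0.001,  0.   ,  0.199]), array([ 49.72, -54.94, -12.05]))
```

Call:
drive_tool(targets="0 0 0.02 2.5 -2.7 -2 0; 0 0 0.04 6 -6.6 -4 0; 0 0 0.06 10 -11 -6 0; 0 0 0.08 14 -15.4 -8 0; 0 0 0.1 18 -19.8 -10 0; 0 0 0.12 22 -24.2 -12 0; 0 0 0.14 26 -28.6 -12 0; 0 0 0.16 30 -33 -12 0; 0 0 0.18 34 -37.4 -12 0; 0 0 0.2 38 -41.8 -12 0")

```text
time_s: 1.4
eef_pos: [423.1, -137.7, 359.2]
orientation: [-3.141, 0.0, 0.028]
ft_force: [1.2, -0.0, -0.1]
opening: 1.8
```

Run:
```python
from h import *
state();print(rel([507,15,360],0.03))
```

```text
t 1.4 tcp [ 423.1 -137.7  359.2] rpy [-3.141  0.     0.028] F [ 1.2 -0.  -0.1] open 1.8
(array([-0.001,  0.   , -0.002]), array([  8.81, -15.03,  -0.07]))
```

Call:
drive_tool(targets="0 0 0 2.2 -3.8 0 0; 0 0 0 4.4 -7.5 0 0; 0 0 0 6.6 -11.3 0 0; 0 0 0 8.2 -14 0 0; 0 0 0 8.8 -15 0 0; 0 0 0 8.8 -15 0 0; 0 0 0 8.8 -15 0 0; 0 0 0 8.8 -15 0 0; 0 0 0 8.8 -15 0 0; 0 0 0 8.8 -15 0 0")

```text
time_s: 2.65
eef_pos: [506.8, 14.4, 359.4]
orientation: [-3.141, 0.0, 0.027]
ft_force: [0.6, -0.0, 0.0]
opening: 0.6
```

Run:
```python
from h import *
import pickle
state();p=bot.camera_params('wrist');im=bot.get_image('wrist')[:,:,::-1]
pickle.dump(p,open('w1.pkl','wb'));cv2.imwrite('pics/w1.png',im);cv2.imwrite('pics/w1z.png',cv2.resize(im[:260],None,fx=1.56,fy=1.56,interpolation=cv2.INTER_CUBIC))
```

```text
t 2.65 tcp [506.8  14.4 359.4] rpy [-3.141  0.     0.027] F [ 0.6 -0.   0. ] open 0.6
```

View pics/w1z.png

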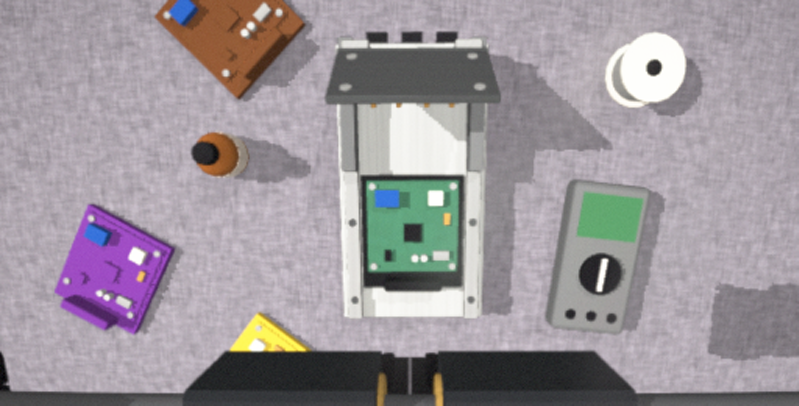

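Run:
```python
import cv2
im=cv2.imread('pics/w1.png')
cv2.imwrite('pics/w1a.png',cv2.resize(im[15:115,200:330],None,fx=6,fy=6,interpolation=cv2.INTER_CUBIC))
cv2.imwrite('pics/w1b.png',cv2.resize(im[110:210,200:330],None,fx=6,fy=6,interpolation=cv2.INTER_CUBIC))
```

```text
(no output)
```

View pics/w1a.png

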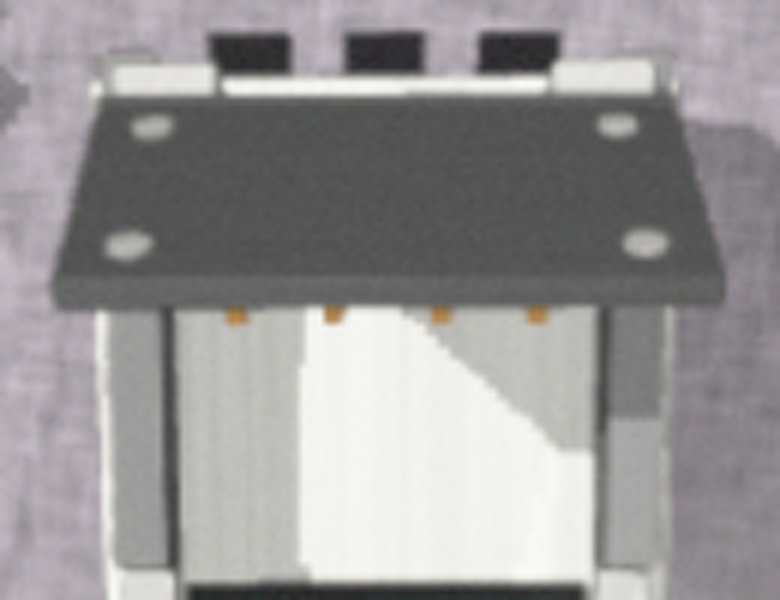

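View pics/w1b.png

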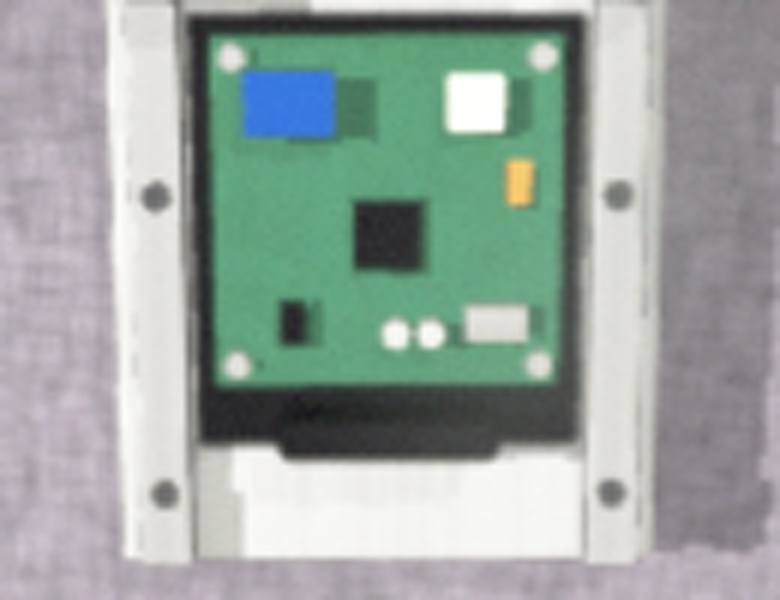

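```bash
cat > fit2.py <<'E'
from h import *
import pickle
from scipy.optimize import least_squares
p=pickle.load(open('w1.pkl','rb'))
A=lambda u,v:(u/6+200-.42,v/6+15-.42); B=lambda u,v:(u/6+200-.42,v/6+110-.42)
obs=[(B(125,562),lambda q:[-120,65,30]),(B(652,556),lambda q:[-120,-65,30]),(A(167,568),lambda q:[14,47,60]),(A(605,568),lambda q:[14,-47,60]),
(B(200,442),lambda q:[q[3]-50,45,40]),(B(580,442),lambda q:[q[3]-50,-45,40]),(B(188,14),lambda q:[q[3]+50,45,40]),(B(587,14),lambda q:[q[3]+50,-45,40]),
(B(283,458),lambda q:[q[3]-50,25,60]),(B(500,458),lambda q:[q[3]-50,-25,60]),
(A(54,277),lambda q:lid(q[4],85,59)),(A(725,277),lambda q:lid(q[4],85,-59))]
res=lambda q:np.concatenate([proj(p,f2w(q,g(q)))[0]-z for z,g in obs])
r=least_squares(res,np.load('q.npy'),loss='soft_l1');q=r.x;print(q,r.cost);print(res(q).reshape(-1,2).round(2))
np.save('q2.npy',q)
E
python3 fit2.py
```

```text
[ 5.64238176e+02  1.36089529e+01  3.22710617e-02 -3.84261100e+01
  1.00690516e+00] 3.4334382608846967
[[-0.23  0.1 ]
 [ 0.49  0.65]
 [ 0.27 -0.19]
 [ 0.37 -0.56]
 [-0.29  0.42]
 [-0.01  0.09]
 [-0.21 -0.92]
 [ 0.18 -1.26]
 [-0.66  0.77]
 [ 0.04  0.58]
 [-1.13  0.39]
 [ 1.09 -0.19]]
```

```bash
cat >> h.py <<'E'
def goto(fx,fy,z,q=None):
    q=np.load('q2.npy') if q is None else q
    print((fx,fy,z),*rel(f2w(q,[fx,fy,z])[0],q[2]))
def where():
    o=state();q=np.load('q2.npy');d=o['eef_pos'][:2]-q[:2];c,s=np.cos(q[2]),np.sin(q[2]);print('fix',(c*d[0]+s*d[1]).round(1),(-s*d[0]+c*d[1]).round(1),'Fx',(c*o['ft_force'][0]+s*o['ft_force'][1]).round(2))
E
python3 -c "
from h import *
where();goto(-126,0,150);goto(-126,0,60)"
```

```text
t 2.7 tcp [506.8  14.5 359.4] rpy [-3.141  0.     0.028] F [-0.6  0.1 -0. ] open 0.7
fix -57.3 2.7 Fx -0.6
(-126, 0, 150) [-0.001  0.    -0.005] [-6.86  0.32 20.94]
(-126, 0, 60) [-0.001  0.    -0.005] [-6.86  0.32 29.94]
```

Call:
drive_tool(targets="0 0 0 -2 0.1 3 0; 0 0 0 -4 0.2 7 0; 0 0 0 -6 0.3 12 0; 0 0 0 -6.9 0.3 17 0; 0 0 0 -6.9 0.3 21 0; 0 0 0 -6.9 0.3 25 0; 0 0 0 -6.9 0.3 28 0; 0 0 0 -6.9 0.3 29.5 0; 0 0 0 -6.9 0.3 30 0; 0 0 0 -6.9 0.3 30 0")

```text
time_s: 3.95
eef_pos: [438.6, 9.8, 60.0]
orientation: [-3.141, -0.001, 0.028]
ft_force: [-0.1, 0.1, 0.2]
opening: 0.9
```

Run:
```python
from h import *
where();goto(-98,0,60);goto(-20,0,60)
cv2.imwrite('pics/s2.png',cv2.resize(bot.get_image('side')[:,:,::-1][120:280,150:360],None,fx=3,fy=3))
```

```text
t 3.95 tcp [438.6   9.8  60. ] rpy [-3.141e+00 -1.000e-03  2.800e-02] F [-0.1  0.1  0.2] open 0.9
fix -125.7 0.2 Fx -0.11
(-98, 0, 60) [-0.    -0.001 -0.005] [2.77 0.01 0.  ]
(-20, 0, 60) [-0.    -0.001 -0.005] [ 1.057e+01 -3.000e-02  1.000e-02]
```

View pics/s2.png

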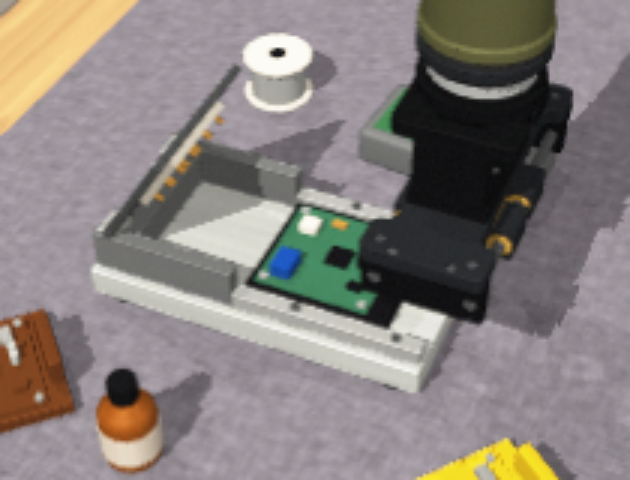

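Call:
drive_tool(targets="0 0 0 1 0 0 0; 0 0 0 2 0 0 0; 0 0 0 2.7 0 0 0; 0 0 0 3.4 0 0 0; 0 0 0 4.2 0 0 0; 0 0 0 5 0 0 0; 0 0 0 5.8 0 0 0; 0 0 0 6.6 0 0 0; 0 0 0 7.4 0 0 0; 0 0 0 8.2 0 0 0")

```text
time_s: 5.25
eef_pos: [521.3, 12.0, 60.4]
orientation: [-3.141, -0.002, 0.027]
ft_force: [-1.5, -0.5, -0.4]
opening: 0.5
```

Run:
```python
from h import *
where()
cv2.imwrite('pics/s3.png',cv2.resize(bot.get_image('side')[:,:,::-1][120:280,150:360],None,fx=3,fy=3))
where()
```

```text
t 5.25 tcp [521.3  12.   60.4] rpy [-3.141e+00 -2.000e-03  2.700e-02] F [-1.5 -0.5 -0.4] open 0.5
fix -43.0 -0.3 Fx -1.56
t 5.3 tcp [522.5  12.   60.6] rpy [-3.141e+00 -3.000e-03  2.700e-02] F [ 1.1  0.1 -0.3] open 0.8
fix -41.8 -0.2 Fx 1.1
```

View pics/s3.png

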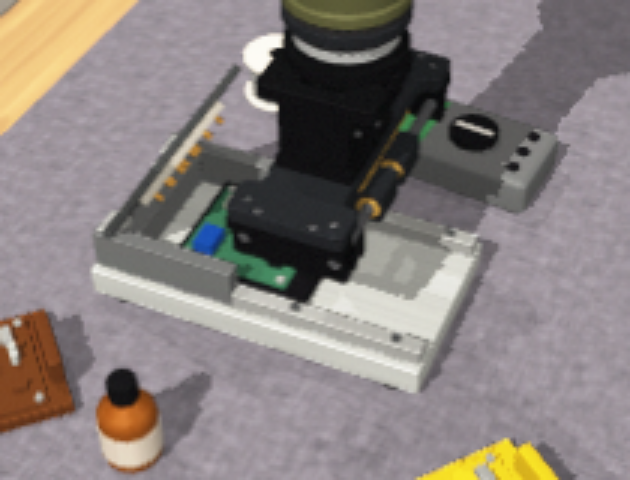

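Call:
drive_tool(targets="0 0 0 0.4 0 0 0; 0 0 0 0.8 0 0 0; 0 0 0 1.2 0 0 0; 0 0 0 1.5 0 0 0; 0 0 0 1.8 0 0 0; 0 0 0 2 0 0 0; 0 0 0 2.2 0 0 0; 0 0 0 2.3 0 0 0; 0 0 0 2.4 0 0 0; 0 0 0 2.4 0 0 0")

```text
time_s: 6.55
eef_pos: [542.7, 12.6, 60.4]
orientation: [3.141, 0.006, 0.027]
ft_force: [-12.7, -0.3, 10.4]
opening: 0.3
```

```bash
python3 -c "
from h import *
where()"
```

```text
t 6.55 tcp [542.7  12.6  60.4] rpy [3.141 0.006 0.027] F [-12.7  -0.3  10.4] open 0.3
fix -21.6 -0.4 Fx -12.65
```

Call:
drive_tool(targets="0 0 0 0.2 0 0 0; 0 0 0 0.3 0 0 0; 0 0 0 0.4 0 0 0; 0 0 0 0.5 0 0 0; 0 0 0 0.5 0 0 0; 0 0 0 0.5 0 0 0; 0 0 0 0.5 0 0 0; 0 0 0 0.5 0 0 0; 0 0 0 0.5 0 0 0; 0 0 0 0.5 0 0 0")

```text
time_s: 7.8
eef_pos: [542.8, 12.6, 60.0]
orientation: [3.139, 0.017, 0.027]
ft_force: [-15.1, -1.0, 12.9]
opening: 0.5
```

Run:
```python
from h import *
where()
cv2.imwrite('pics/s4.png',cv2.resize(bot.get_image('side')[:,:,::-1][120:280,150:360],None,fx=3,fy=3))
cv2.imwrite('pics/c4.png',cv2.resize(bot.get_image('scene')[:,:,::-1][120:260,160:340],None,fx=4,fy=4))
```

```text
t 7.8 tcp [542.8  12.6  60. ] rpy [3.139 0.017 0.027] F [-15.1  -1.   12.9] open 0.5
fix -21.5 -0.4 Fx -15.16
```

View pics/s4.png

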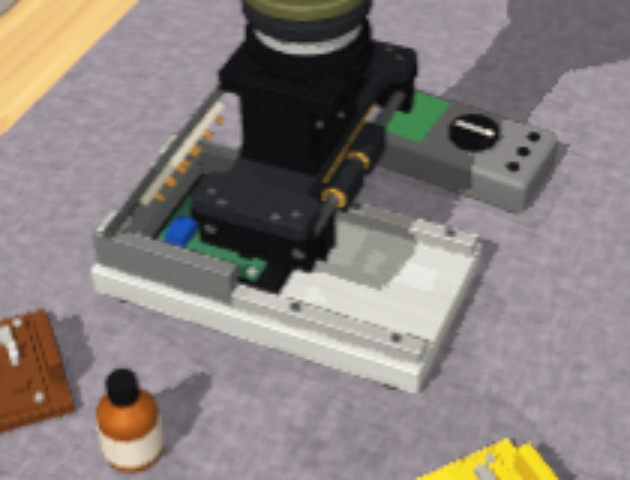

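View pics/c4.png

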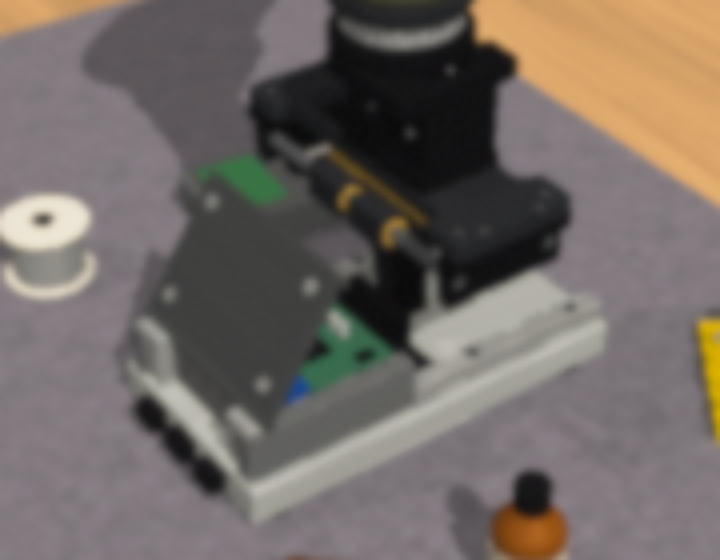

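Call:
drive_tool(targets="0 0 0 -0.7 0 0 0; 0 0 0 -2 0 0 0; 0 0 0 -4 0 0 0; 0 0 0 -4 0 -3 0; 0 0 0 -4 0 -8 0; 0 0 0 -4 0 -13 0; 0 0 0 -4 0 -18 0; 0 0 0 -4 0 -23 0; 0 0 0 -4 0 -27 0; 0 0 0 -4 0 -28 0")

```text
time_s: 9.15
eef_pos: [508.6, 12.7, 343.4]
orientation: [3.138, 0.011, 0.028]
ft_force: [0.4, -0.9, 0.2]
opening: 0.4
```

Run:
```python
from h import *
import pickle
where();p=bot.camera_params('wrist');im=bot.get_image('wrist')[:,:,::-1]
pickle.dump(p,open('w2.pkl','wb'));cv2.imwrite('pics/w2.png',im)
z=cv2.resize(im[:230,170:360],None,fx=2.6,fy=2.6,interpolation=cv2.INTER_CUBIC)
q=np.load('q2.npy')
def poly(P_,c):
    a=((proj(p,f2w(q,P_))-(170,0))*2.6).astype(int); cv2.polylines(z,[a],True,c,1)
cx=40
poly([[cx-50,-45,40],[cx+50,-45,40],[cx+50,45,40],[cx-50,45,40]],(0,0,255))
poly([[-120,-65,30],[120,-65,30],[120,65,30],[-120,65,30]],(255,0,0))
poly([lid(q[4],0,-59),lid(q[4],85,-59),lid(q[4],85,59),lid(q[4],0,59)],(0,255,255))
cv2.imwrite('pics/w2z.png',z)
goto(40,0,210)
```

```text
t 9.15 tcp [508.6  12.7 343.4] rpy [3.138 0.011 0.028] F [ 0.4 -0.9  0.2] open 0.4
fix -55.6 0.9 Fx 0.4
(40, 0, 210) [ 0.004  0.012 -0.005] [ 9.75 -0.02 13.18]
```

View pics/w2z.png

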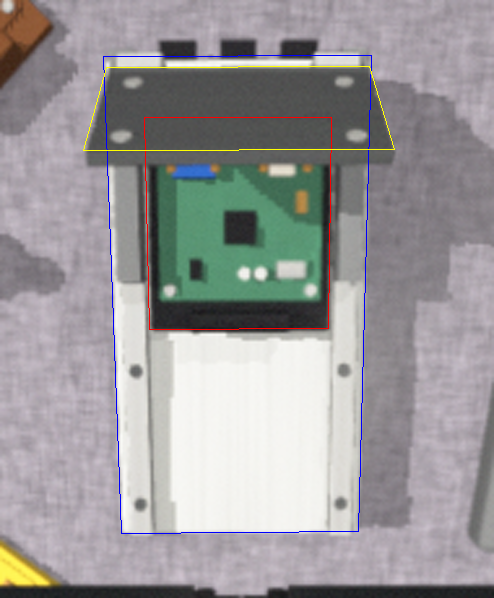

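```bash
python3 -c "
from h import *
goto(103,0,220);goto(103,0,142)"
```

```text
(103, 0, 220) [ 0.004  0.012 -0.005] [16.04 -0.05 12.1 ]
(103, 0, 142) [ 0.004  0.012 -0.005] [16.13 -0.08 19.9 ]
```

Call:
drive_tool(targets="0 0.01 0 3 0 1 0; 0 0.01 0 7 0 3 0; 0 0.01 0 11 0 5 0; 0 0.01 0 14.5 0 8 0; 0 0.01 0 16.1 0 11 0; 0 0.01 0 16.1 0 14 0; 0 0.01 0 16.1 0 17 0; 0 0.01 0 16.1 0 19.4 0; 0 0.01 0 16.1 0 19.9 0; 0 0.01 0 16.1 0 19.9 0")

```text
time_s: 10.45
eef_pos: [666.5, 16.3, 141.5]
orientation: [3.138, 0.003, 0.028]
ft_force: [-0.8, -0.2, 0.2]
opening: 0.3
```

Run:
```python
from h import *
where()
cv2.imwrite('pics/s5.png',cv2.resize(bot.get_image('side')[:,:,::-1][100:280,150:360],None,fx=3,fy=3))
for a in(1,.85,.7,.55,.4,.25,.12,0,-.04): print(a,end=' '); goto(105-65*np.cos(a)+3*np.sin(a)+11.5,0,63+65*np.sin(a)+3*np.cos(a)+17)
```

```text
t 10.45 tcp [666.5  16.3 141.5] rpy [3.138e+00 3.000e-03 2.800e-02] F [-0.8 -0.2  0.2] open 0.3
fix 102.3 -0.6 Fx -0.83
1 (np.float64(83.90476307299461), 0, np.float64(136.3165209301177)) [ 0.004  0.002 -0.005] [-1.9  -0.05  0.62]
0.85 (np.float64(75.85493673289704), 0, np.float64(130.81317577177396)) [ 0.004  0.002 -0.005] [-2.7  -0.05  1.17]
0.7 (np.float64(68.71791088822133), 0, np.float64(124.16867623230338)) [ 0.004  0.002 -0.005] [-3.41 -0.05  1.83]
0.55 (np.float64(62.65396775292411), 0, np.float64(116.53224344667137)) [ 0.004  0.002 -0.005] [-4.02 -0.05  2.6 ]
0.4 (np.float64(57.799290416738415), 0, np.float64(108.07537523207094)) [ 0.004  0.002 -0.005] [-4.5  -0.05  3.45]
0.25 (np.float64(54.262904466571655), 0, np.float64(98.98799461667593)) [ 0.004  0.002 -0.005] [-4.86 -0.05  4.35]
0.12 (np.float64(52.32657529136545), 0, np.float64(90.75971938134136)) [ 0.004  0.002 -0.005] [-5.05 -0.05  5.18]
0 (np.float64(51.5), 0, np.float64(83.0)) [ 0.004  0.002 -0.005] [-5.13 -0.05  5.95]
-0.04 (np.float64(51.432025064476534), 0, np.float64(80.39829359785172)) [ 0.004  0.002 -0.005] [-5.14 -0.05  6.21]
```

View pics/s5.png

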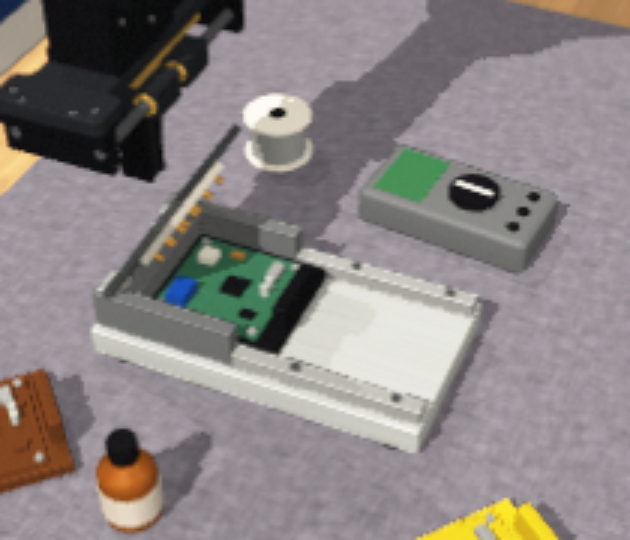

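Call:
drive_tool(targets="0 0 0 -1.2 0 0.4 0; 0 0 0 -1.9 0 0.6 0; 0 0 0 -2.3 0 0.9 0; 0 0 0 -2.7 0 1.2 0; 0 0 0 -3.1 0 1.5 0; 0 0 0 -3.4 0 1.8 0; 0 0 0 -3.7 0 2.2 0; 0 0 0 -4 0 2.6 0; 0 0 0 -4.3 0 3 0; 0 0 0 -4.5 0 3.4 0")

```text
time_s: 11.75
eef_pos: [621.9, 15.0, 108.1]
orientation: [3.138, 0.002, 0.028]
ft_force: [0.0, 0.5, 0.6]
opening: 0.3
```

Run:
```python
from h import *
where()
cv2.imwrite('pics/s6.png',cv2.resize(bot.get_image('side')[:,:,::-1][100:280,150:360],None,fx=3,fy=3))
goto(51.5,0,83);where()
```

```text
t 11.75 tcp [621.9  15.  108.1] rpy [3.138e+00 2.000e-03 2.800e-02] F [0.  0.5 0.6] open 0.3
fix 57.7 -0.5 Fx 0.04
(51.5, 0, 83) [ 0.004  0.003 -0.004] [-0.56 -0.05  2.46]
t 11.8 tcp [621.4  15.  107.5] rpy [3.138e+00 3.000e-03 2.800e-02] F [ 0.8  0.8 -0.4] open 0.3
fix 57.1 -0.5 Fx 0.8
```

View pics/s6.png

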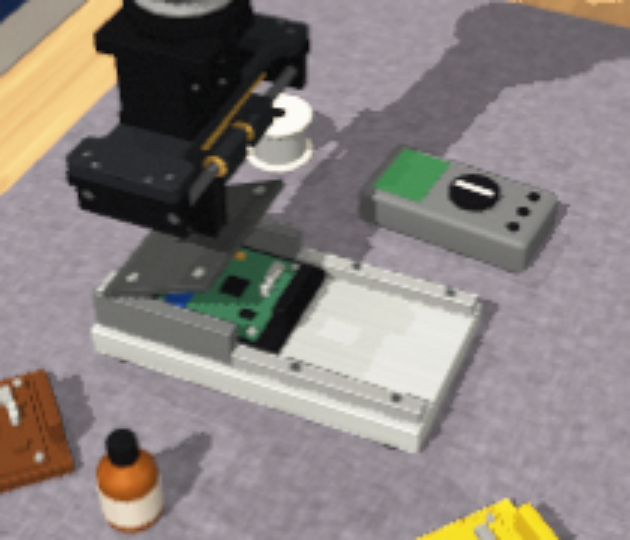

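Call:
drive_tool(targets="0 0 0 -0.2 0 0.4 0; 0 0 0 -0.3 0 0.8 0; 0 0 0 -0.4 0 1.2 0; 0 0 0 -0.5 0 1.5 0; 0 0 0 -0.5 0 1.8 0; 0 0 0 -0.5 0 2.1 0; 0 0 0 -0.5 0 2.3 0; 0 0 0 -0.5 0 2.5 0; 0 0 0 -0.5 0 2.6 0; 0 0 0 -0.5 0 2.7 0")

```text
time_s: 13.05
eef_pos: [616.1, 14.7, 83.2]
orientation: [3.136, 0.004, 0.028]
ft_force: [-9.5, -1.0, 21.5]
opening: 0.6
```

```bash
python3 -c "
from h import *
where()"
```

```text
t 13.05 tcp [616.1  14.7  83.2] rpy [3.136 0.004 0.028] F [-9.5 -1.  21.5] open 0.6
fix 51.8 -0.6 Fx -9.51
```

Call:
drive_tool(targets="0 0 0 0 0 0.2 0; 0 0 0 0 0 0.2 0; 0 0 0 0 0 0.1 0; 0 0 0 0 0 -0.5 0; 0 0 0 0 0 -2 0; 0 0 0 -1 0 -6 0; 0 0 0 -4 0 -11 0; 0 0 0 -7 0 -16 0; 0 0 0 -10 0 -21 0; 0 0 0 -11 0 -25 0")

```text
time_s: 14.3
eef_pos: [506.0, 13.7, 336.6]
orientation: [3.134, 0.001, 0.028]
ft_force: [0.8, -0.5, 0.4]
opening: 0.5
```

Run:
```python
from h import *
where();p=bot.camera_params('wrist');im=bot.get_image('wrist')[:,:,::-1]
z=cv2.resize(im[:230,120:410],None,fx=2.6,fy=2.6,interpolation=cv2.INTER_CUBIC)
q=np.load('q2.npy')
def poly(P_,c):
    a=((proj(p,f2w(q,P_))-(120,0))*2.6).astype(int); cv2.polylines(z,[a],True,c,1)
cx=40
poly([[cx-50,-45,40],[cx+50,-45,40],[cx+50,45,40],[cx-50,45,40]],(0,0,255))
poly([lid(0,0,-59),lid(0,85,-59),lid(0,85,59),lid(0,0,59)],(0,255,255))
cv2.imwrite('pics/w7.png',z)
cv2.imwrite('pics/s7.png',cv2.resize(bot.get_image('side')[:,:,::-1][100:280,150:360],None,fx=3.3,fy=3.3))
```

```text
t 14.3 tcp [506.   13.7 336.6] rpy [3.134e+00 1.000e-03 2.800e-02] F [ 0.8 -0.5  0.4] open 0.5
fix -58.2 2.0 Fx 0.8
```

View pics/w7.png

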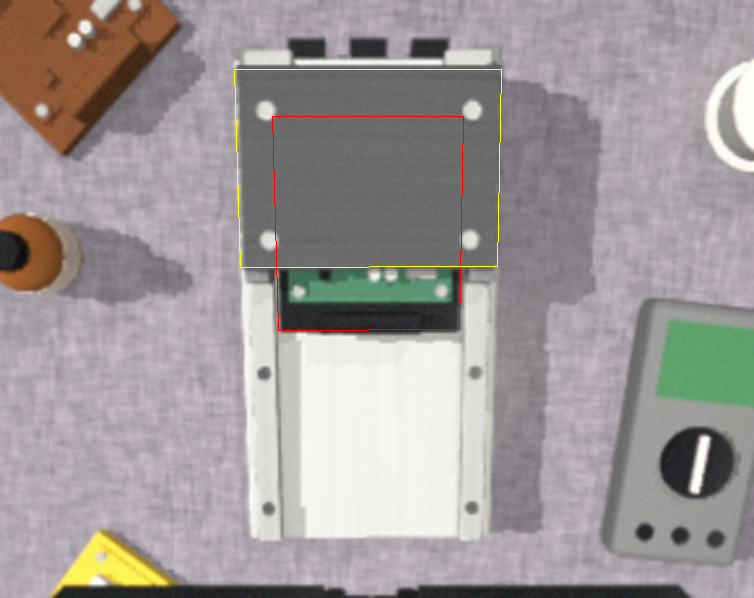

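View pics/s7.png

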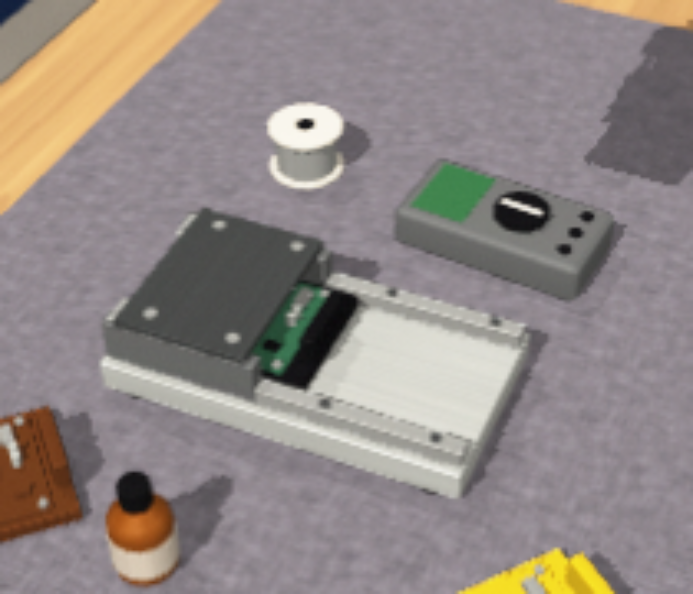

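The lid outline matches the shut model and the carrier outline matches the home model. The bystanders look where they were, so I'm handing in.

```bash
python3 -c "
from h import *
where();print(bot.finish_job())"
```

```text
t 14.4 tcp [508.4  13.8 339.3] rpy [ 3.132 -0.006  0.028] F [1.4 0.4 0.1] open 0.6
fix -55.8 2.0 Fx 1.38
the job is handed in; nothing more can be done
None
```

The carrier is home against the back stop and the lid is shut over the board. I handed the job in at about 14.4 s, with the arm clear of everything.

- **Carrier:** I pushed it by its tab with the closed fingertips until it stopped hard. It took about 13 to 15 N and did not move when I pushed further. In the wrist view afterwards, its outline matched the home position to about a pixel.
- **Lid:** I pushed it down by its outer face until it stopped at about 21 N, with the fingertips at 66.2 mm (66 mm is fully shut). After I lifted away, its outline matched the shut position in the wrist view, and the side view also showed it level.
- **Bystanders:** the meter, spool and flux bottle look unmoved in the pictures. I checked this by eye only.

**Disagreements:**
- The first fixture fit, from the scene and side cameras, was off by up to about 2.5 pixels. I used the closer wrist-camera fit instead; the two differed by about 2 mm in position and 4.5 mm for the carrier.
- The carrier's stop came about 2 mm earlier than I had estimated from the pad width.

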